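# Sift the massage rollers out of the basin

## Task

Use the wire scoop to lift the two big pill-shaped wooden massage rollers out of the steel basin, letting the small beads fall back through its slots, and tip the rollers into the round white bowl. Every bead must end up in the basin, do not touch the rollers with the gripper itself or let rollers or beads land on the desk, then stand the scoop level on its pan on the open desk, clear of basin and bowl, and let go of it. Leave the jars and bottle behind the work where they are.

Things in the scene. Friction and masses are not known exactly. Their poses are not given: they have to be found in the camera images.
- scoop: Loose steel-wire scoop, 0.16 kg, standing on its level pan. Origin: centre of the pan's underside; +x open front, +z up. Pan 100 mm long (x), 133 mm wide (y): four lengthwise 4 mm bars at y -64.5, -21.5, 21.5, 64.5 mm, so three clear 39 mm slots. Open wire back 40 mm high at x -47.5 mm, with a neck up to (-20, 0, 95) mm, then the wooden grip. Tipped front-down about 60 degrees, it empties
- scoop_grip (a point): Point on the axis of the wooden grip, 40 mm below its top end; scoop frame (-47.5, 0, 154) mm. Grip 22 mm wide (y), 26 mm deep, 95 mm long, leaning back 25 degrees: axis up it is (-0.423, 0, 0.906). With fingers along it, closing across the 22 mm, the gripper tilts 25 degrees when the pan is level and passes vertical as the front is tipped down. Grip hard (40 N up) or it turns in the fingers
- scoop_tips (a point): Middle of the line of the four round bar tips at the pan's open front; nothing joins the bars there, so the slots are open to the front; bars lie at z 0 to 4 mm; scoop frame (47.5, 0, 2) mm. Side wires slope from the top of the back down to the two outer tips
- basin: Fixed open steel basin. Origin: centre of its underside on the desk; x long axis, +x away from the robot. Inside 260 mm (x) by 160 mm (y), inner floor 10 mm, rim 53 mm above the desk, walls 4 mm. Rollers and beads start at x over -16 mm; the near part is empty, so the scoop can be let down flat there, front to +x, and pushed 1 to 2 mm over the floor until its bars lie under the rollers; pressed down, it catches
- dish: Fixed round white ceramic bowl, rim radius 88 mm, 60 mm high, wall 5 mm. Origin: centre of its underside on the desk
- roller_a: Big loose pill-shaped (round-ended) wooden massage roller, 70 mm long (its x axis), 56 mm thick, 90 g. Origin at its middle. Starts lying in the basin
- roller_b: The other big wooden roller, the same
- bead_a: Small loose wooden ball, 22 mm in diameter, 12 g, origin at its centre; it passes through the scoop's slots. Starts at the far wall of the basin
- bead_b: Another such small ball, at the far wall of the basin
- bead_c: Another such small ball, near the middle of the basin
- cream_pot: Bystander: loose low round cream pot, 91 mm across, 44 mm high, origin under its centre
- brown_bottle: Bystander: loose brown bottle with white cap, 48 mm across, 84 mm high, origin under its centre
- white_jar: Bystander: loose white screw jar, 70 mm across, 82 mm high, origin under its centre

How it is judged:
On the way, in this order (a step that is already met when the one before it is completed fails the run):
1. at least one roller is carried in the scoop, lifted clear of the basin (((x of roller_a in the frame of scoop between -0.055 and 0.055 m and y of roller_a in the frame of scoop between -0.07 and 0.07 m and z of roller_a in the frame of scoop between 0.005 and 0.06 m and height (world z) of roller_a above 0.085 m) or (x of roller_b in the frame of scoop between -0.055 and 0.055 m and y of roller_b in the frame of scoop between -0.07 and 0.07 m and z of roller_b in the frame of scoop between 0.005 and 0.06 m and height (world z) of roller_b above 0.085 m)) and contact force between scoop and basin below 0.2 N), for 0.2 s.
2. both rollers lie in the bowl (horizontal distance between each of roller_a, roller_b and dish below 0.08 m and height (world z) of each of roller_a, roller_b below 0.075 m and linear speed of each of roller_a, roller_b below 0.05 m/s), for 0.2 s.
At the end, for the whole second after the job is handed in: Both rollers at rest in the bowl (middle within 80 mm of its axis, below 75 mm, slower than 0.05 m/s), all three beads inside the basin, and the scoop standing still on its pan on the desk (underside within 6 mm of the desk, tilted less than 0.1 rad), touching neither basin nor bowl (all of step 2 and x of bead_a in the frame of basin between -0.13 and 0.13 m and y of bead_a in the frame of basin between -0.08 and 0.08 m and z of bead_a in the frame of basin between 0.012 and 0.05 m and x of bead_b in the frame of basin between -0.13 and 0.13 m and y of bead_b in the frame of basin between -0.08 and 0.08 m and z of bead_b in the frame of basin between 0.012 and 0.05 m and x of bead_c in the frame of basin between -0.13 and 0.13 m and y of bead_c in the frame of basin between -0.08 and 0.08 m and z of bead_c in the frame of basin between 0.012 and 0.05 m and height (world z) of scoop below 0.006 m and angle between scoop's own z axis and vertical below 0.1 rad and contact force between scoop and basin below 0.1 N and contact force between scoop and dish below 0.1 N and linear speed of scoop below 0.03 m/s).
It fails at once if the gripper or arm touches a roller with more than 0.5 N (contact force between any of the fingers, the arm and roller_a above 0.5 N or contact force between any of the fingers, the arm and roller_b above 0.5 N).
It fails at once if a roller or bead falls onto the desk ((height (world z) of roller_a below 0.033 m and horizontal distance between roller_a and basin above 0.16 m and horizontal distance between roller_a and dish above 0.095 m) or (height (world z) of roller_b below 0.033 m and horizontal distance between roller_b and basin above 0.16 m and horizontal distance between roller_b and dish above 0.095 m) or (height (world z) of bead_a below 0.014 m and horizontal distance between bead_a and basin above 0.16 m and horizontal distance between bead_a and dish above 0.095 m) or (height (world z) of bead_b below 0.014 m and horizontal distance between bead_b and basin above 0.16 m and horizontal distance between bead_b and dish above 0.095 m) or (height (world z) of bead_c below 0.014 m and horizontal distance between bead_c and basin above 0.16 m and horizontal distance between bead_c and dish above 0.095 m)).
It fails at once if a bystander is moved more than 25 mm (distance of any of cream_pot, brown_bottle, white_jar from where it was at the start of the episode above 0.025 m).
It also fails if it takes over 72 s, if anything falls off the work surface, if the arm or the gripper's body presses on something with over 40 N, if the wrist force passes 120 N, or if a joint passes its speed limit or range.

## Robot

A 6-joint arm with a two-finger parallel gripper is mounted at the origin on a cart in front of the work surface, level with it; the furniture and walls round the work are solid. World frame = base frame: x ahead of the robot, y to its left, z up, the work surface at z = 0. Lengths are in m, angles in rad, forces in N, time in s.
With the tool pointing down it reaches from about 0.275 to 0.775 m from the base axis. Payload 14.6 kg.
Tool frame: the origin (TCP) lies at the very end of the fingers, on their centre line; the grasp point (between the pads) lies 19 mm behind it; z points along the fingers, y is the line along which they close (so a half turn about z gives the same grasp; the last joint's range is limited). The gripper opens to 85 mm and grips with 20 to 120 N. Pads are 22 mm wide; open, the fingers measure 114 mm over their backs; the gripper's body (76 mm by 85 mm) begins 54 mm behind the grasp point. The pads swing forward as they close: fully open they stand 13 mm farther back than shut.
Start: joints at [-1.365, 0.263, -0.048, 1.259, 0, 1.415], TCP at [0.185, -0.491, 0.231] pointing down, gripper open.
Joint ranges: [-2.65, 2.65], [-0.89, 1.7], [-1.18, 1.37], [-2.13, 2.11], [-1.35, 1.29], [-3.14, 3.14]. Speed limits (rad/s): [1.89, 1.89, 2.57, 2.79, 3.14, 3.14].

## Interface

Orientations are given as a unit quaternion [x, y, z, w].
In Python, from rig import arm, open_jaws, clamp, inverse_kinematics, readout, read_camera, get_calibration, ticket gives the robot as it stands. The module is installed in compiled form; this text tells all that it offers. Calls block until the motion is done:
- arm.move_ptp(position, orientation): joint-space move of the TCP to a pose.
- arm.movel(position, rot=None, rate=0.15, threshold=None): straight line of the TCP; rot=None keeps the orientation; rate is the mean speed in m/s. With threshold (N) it stops when the force on the tool has changed by that much, and returns True; else False.
- arm.set_joints(angles): joint-space move.
- open_jaws() and clamp(grip_force=None): open the fingers fully, or close them until they stop; grip_force is the grip in N (None keeps the last).
- arm.dwell(seconds).
- inverse_kinematics(position, orientation): joint angles nearest the present ones, or None.
- readout.state(): the state.
- read_camera(name): name is "scene" or "side" or "wrist"; returns the picture (420x560x3 uint8, red, green, blue); there is no depth.
- get_calibration(name): a dict with "fx", "fy", "cx", "cy" (pixels), "D" ([k1, k2, p1, p2, k3] as OpenCV has them; the pictures are not rectified), "xyz" and "orientation" of the camera in the world; the wrist camera has in their place "tool_from_camera" (4x4, takes a point from camera to tool coordinates, whose origin is the TCP and whose axes are the flange's). Camera axes: x right, y down, z forward; pixel columns grow to the right and rows downward; lengths in m; the calibration is good to about 2 mm. A picture is of the moment at which its call begins: read the wrist's pose just before it. get_calibration takes no time and is no camera call.
A pose or a line that the arm cannot do raises arm.IKError and nothing moves.
- ticket.close_job(): hands the job in; it is judged then, once.
The state is a dict: "clock": time; "joints": joint angles; "joint_velocities": joint speeds; "tau": joint torques, N m; "tool_pos": TCP position; "orientation": TCP orientation; "force": force on the tool from outside, world axes, zero at the start; "moment": the same for the moment, N m; "opening": finger opening in m; "gripper_force": force on a finger pad.
Only numpy, scipy, OpenCV 4.12 (cv2) and the standard library are available. Lean on these libraries where they do the work, as an engineer would, in place of code of your own. Each camera call takes 0.05 s, during which the arm holds its last target. There are 200 camera calls.

## Working session

There is one attempt and no reset: what is moved stays moved. The work goes in short steps, each a Python script; the robot and the scene stay as the last script left them, time stands still between calls to the robot, and variables do not carry over. Pictures are saved under pics/ and viewed, at most 10 in all, crops included, and the job is handed in when it is done.

```bash
mkdir -p pics; python3 - <<'E'
from rig import *
import cv2
for n in ("scene","side"):
    im=read_camera(n); cv2.imwrite(f"pics/{n}0.png",im[:,:,::-1]); print(n,get_calibration(n))
print(get_calibration("wrist")); print(readout.state())
E
```

```text
scene {'fx': 385.01117097387817, 'fy': 385.01117097387817, 'cx': 277.33639613079896, 'cy': 209.70840846272372, 'D': array([-0.01878331,  0.        ,  0.        ,  0.        ,  0.        ]), 'xyz': array([ 0.33422209, -0.55673817,  0.78549071]), 'orientation': array([ 0.90340096, -0.21671602,  0.09565431, -0.35742288])}
side {'fx': 468.22346109380493, 'fy': 468.22346109380493, 'cx': 285.1658271072169, 'cy': 212.30183887497083, 'D': array([-0.00170172,  0.        ,  0.        ,  0.        ,  0.        ]), 'xyz': array([ 0.42246664, -0.91831254,  0.69907261]), 'orientation': array([ 0.86530882, -0.1171142 ,  0.0573506 , -0.48397915])}
{'fx': 341.52463267586364, 'fy': 341.52463267586364, 'cx': 277.35106633628465, 'cy': 215.58659901034073, 'D': array([-0.07938546,  0.        ,  0.        ,  0.        ,  0.        ]), 'tool_from_camera': array([[-3.46895127e-04, -9.62877548e-01, -2.69938340e-01,
         6.81387678e-02],
       [ 9.99999939e-01, -3.20193861e-04, -1.42949777e-04,
         6.45268065e-04],
       [ 5.12105316e-05, -2.69938373e-01,  9.62877600e-01,
        -1.42731440e-01],
       [ 0.00000000e+00,  0.00000000e+00,  0.00000000e+00,
         1.00000000e+00]])}
{'clock': 0.1, 'joints': array([-1.36530369e+00,  2.63491966e-01, -4.88539237e-02,  1.25943804e+00,
        1.74043695e-05,  1.41545421e+00]), 'joint_velocities': array([-2.22527458e-04, -7.24457545e-05,  9.64047464e-04, -1.04156852e-03,
       -1.39763600e-03,  4.75182560e-06]), 'tau': array([-1.41932810e-04, -6.38577747e+01,  3.85064685e+01,  1.00858786e-02,
       -2.90821672e-04, -3.70403228e-06]), 'tool_pos': array([ 0.18528109, -0.49094918,  0.23087163]), 'orientation': array([ 9.83768765e-01,  1.79440166e-01, -3.68145017e-06, -4.93864217e-04]), 'force': array([-0.77265408, -0.57296825,  0.17606319]), 'moment': array([ 0.00608308, -0.03144801, -0.02558285]), 'gripper_force': 0.0, 'opening': 0.08550048803513306}
```

View pics/scene0.png

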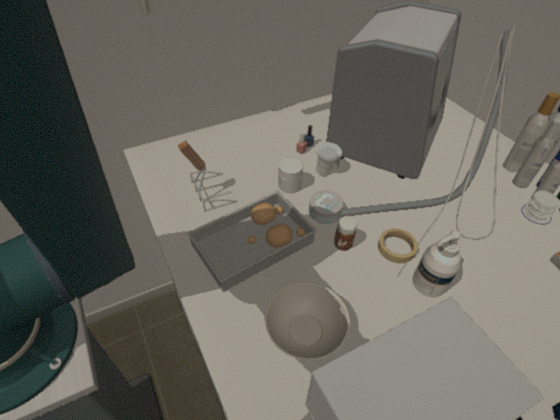

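View pics/side0.png

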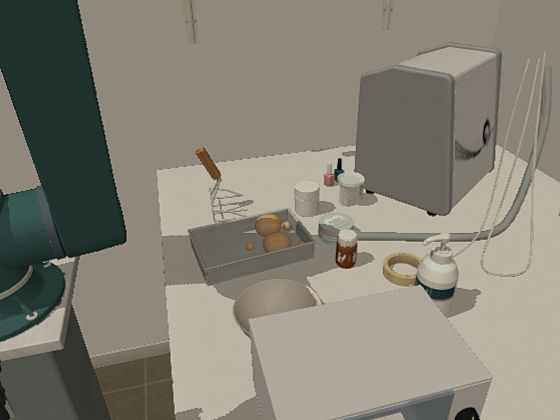

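Scene view: scoop around (205,180) with its grip up-left at (185,148), basin around (252,240), rollers at (264,213) and (279,236), bowl at (307,320). I'll enlarge the work area in both views.

```bash
cat > h.py <<'E'
from rig import *
import numpy as np, cv2
from scipy.spatial.transform import Rotation as R
def campose(n,st=None):
    c=get_calibration(n)
    if n=="wrist":
        s=st or readout.state(); T=np.eye(4); T[:3,:3]=R.from_quat(s["orientation"]).as_matrix(); T[:3,3]=s["tool_pos"]
        T=T@c["tool_from_camera"]; return c,T[:3,:3],T[:3,3]
    return c,R.from_quat(c["orientation"]).as_matrix(),np.array(c["xyz"])
def K(c): return np.array([[c["fx"],0,c["cx"]],[0,c["fy"],c["cy"]],[0,0,1]])
def ray(n,uv,st=None):
    c,Rm,o=campose(n,st); p=cv2.undistortPoints(np.array([[uv]],float),K(c),c["D"])[0,0]
    d=Rm@[p[0],p[1],1]; return o,d/np.linalg.norm(d)
def onz(n,uv,z,st=None):
    o,d=ray(n,uv,st); return o+d*(z-o[2])/d[2]
def tri(u1,u2,n1="scene",n2="side",s1=None,s2=None):
    o1,d1=ray(n1,u1,s1);o2,d2=ray(n2,u2,s2)
    t=np.linalg.lstsq(np.c_[d1,-d2],o2-o1,rcond=None)[0]; a=o1+t[0]*d1;b=o2+t[1]*d2
    return (a+b)/2,np.linalg.norm(a-b)
def proj(n,P,st=None):
    c,Rm,o=campose(n,st); P=(np.atleast_2d(P)-o)@Rm
    return cv2.projectPoints(P,np.zeros(3),np.zeros(3),K(c),c["D"])[0][:,0]
E
python3 - <<'E'
import cv2,numpy as np
f=lambda a:np.clip(a.astype(float)*1.6,0,255).astype('uint8')
a=cv2.imread("pics/scene0.png")[130:290,165:365]; cv2.imwrite("pics/sc1.png",cv2.resize(f(a),None,fx=3.7,fy=3.7,interpolation=2)[:592])
a=cv2.imread("pics/side0.png")[140:290,180:360]; cv2.imwrite("pics/si1.png",cv2.resize(f(a),None,fx=4,fy=4,interpolation=2))
E
```

```text
(no output)
```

View pics/sc1.png

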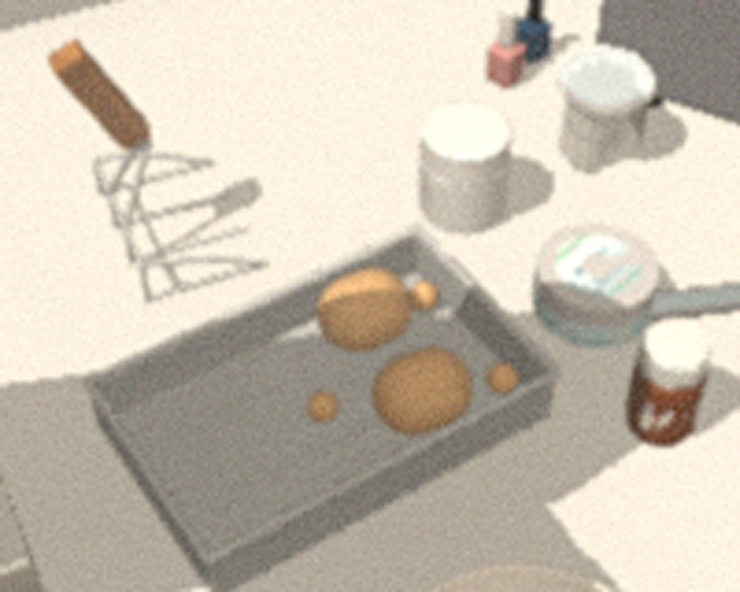

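View pics/si1.png

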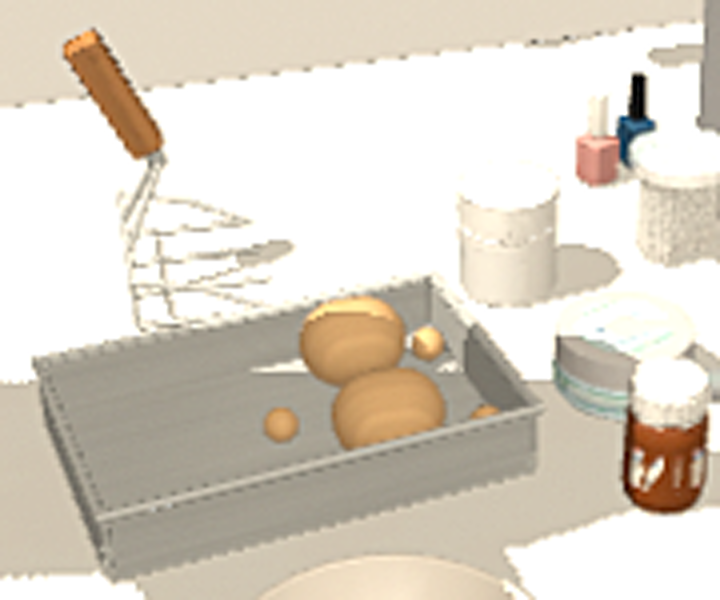

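```bash
python3 - <<'E'
from h import *
np.set_printoptions(precision=4,suppress=True)
S=lambda x,y:(x/3.7+165-.35,y/3.7+130-.35); D=lambda x,y:(x/4+180-.37,y/4+140-.37)
c=np.array([onz("scene",S(*p),.053)[:2] for p in [(90,382),(418,228),(553,372),(208,560)]]); print("rim",c,c.mean(0),[np.linalg.norm(c[i]-c[i-1]) for i in range(4)])
c2=np.array([onz("side",D(*p),.053)[:2] for p in [(36,360),(432,278),(543,407),(103,518)]]); print("rim side",c2,c2.mean(0),[np.linalg.norm(c2[i]-c2[i-1]) for i in range(4)])
for n,a,b in [("rA",(364,308),(352,341)),("rB",(421,390),(388,410)),("bc",(322,405),(281,425)),("ba",(424,294),(428,343)),("griptop",(68,52),(82,42)),("gripbot",(138,138),(150,152)),("tipL",(212,162),(250,220))]:
    print(n,tri(S(*a),D(*b)))
print("beadb",onz("scene",S(502,377),.021))
for p in [(212,162),(246,230),(265,265),(148,298)]: print("tip",onz("scene",S(*p),.002))
P=np.array([onz("scene",p,.06)[:2] for p in [(267,317),(305,284),(347,322),(280,345),(335,346),(280,294)]])
A=np.c_[2*P,np.ones(6)]; x=np.linalg.lstsq(A,(P**2).sum(1),rcond=None)[0]; print("bowl",x[:2],np.sqrt(x[2]+x[:2]@x[:2]))
for n,p in [("pot",(597,270)),("jar",(465,130)),("bottle",(672,345))]: print(n,onz("scene",S(*p),.06))
E
```

```text
rim [[ 0.4332  0.0799]
 [ 0.6976  0.1143]
 [ 0.7147 -0.0507]
 [ 0.4518 -0.0851]] [0.5743 0.0146] [np.float64(0.16610827650143448), np.float64(0.2665710564366876), np.float64(0.1659248297937243), np.float64(0.26514348611553545)]
rim side [[ 0.4318  0.084 ]
 [ 0.6946  0.1097]
 [ 0.7192 -0.0518]
 [ 0.4536 -0.0853]] [0.5748 0.0141] [np.float64(0.1706293039317309), np.float64(0.26403260080522667), np.float64(0.1633238622770797), np.float64(0.267743644684604)]
rA (array([0.6308, 0.0698, 0.0402]), np.float64(0.001213218237668388))
rB (array([ 0.6315, -0.0189,  0.0452]), np.float64(0.0013052378404862272))
bc (array([0.5723, 0.0155, 0.0228]), np.float64(0.00079838395906294))
ba (array([0.6824, 0.0751, 0.0256]), np.float64(0.0007431101350535341))
griptop (array([0.4938, 0.2472, 0.1908]), np.float64(0.0019669516013956))
gripbot (array([0.5301, 0.2381, 0.1079]), np.float64(0.0016033942965953903))
tipL (array([0.6042, 0.3003, 0.0081]), np.float64(0.0003297231204659047))
beadb [ 0.6968 -0.0165  0.021 ]
tip [0.6061 0.3068 0.002 ]
tip [0.6    0.2193 0.002 ]
tip [0.5981 0.1769 0.002 ]
tip [0.5054 0.1838 0.002 ]
bowl [ 0.5755 -0.2519] 0.08052628978181546
pot [0.7891 0.0126 0.06  ]
jar [0.7787 0.1905 0.06  ]
bottle [ 0.7965 -0.0712  0.06  ]
```

```bash
cat >> h.py <<'E'
np.set_printoptions(precision=4,suppress=True)
BAS=np.array([.5746,.0144]); BY=np.radians(7.2); BOWL=np.array([.5755,-.2519])
SC0=np.array([.554,.2435,0.]); SY0=np.radians(-4)
tz=np.array([.4226,0,-.9063]); ty=np.array([0,-1.,0]); RT=np.c_[np.cross(ty,tz),ty,tz]
G=np.array([-.0475,0,.154])+.019*tz
def Rs(yaw,pitch): return R.from_euler("ZY",[yaw,-pitch]).as_matrix()   # pitch>0: front up
def tool(p,yaw,pitch=0.,at=(0,0,0)):
    """TCP pose putting scoop-frame point `at` at world p"""
    M=Rs(yaw,pitch); return np.asarray(p)+M@(G-np.asarray(at)), R.from_matrix(M@RT).as_quat()
def inbas(x,y,z): c,s=np.cos(BY),np.sin(BY); return np.array([BAS[0]+c*x-s*y,BAS[1]+s*x+c*y,z])
TIPS=(.0475,0,.002)
E
python3 - <<'E'
from h import *
d=np.radians
def chk(n,p,y,pi,at=(0,0,0)):
    P,q=tool(p,y,pi,at); print(n,P,inverse_kinematics(P,q))
chk("grasp",SC0,SY0,0); P,q=tool(SC0,SY0); print(inverse_kinematics(P-.11*R.from_quat(q).as_matrix()[:,2],q))
chk("up",SC0+[0,0,.12],SY0,0)
chk("bas0",inbas(-.07,0,.13),BY,0);chk("bas0",inbas(-.07,0,.012),BY,0);chk("bas1",inbas(.08,0,.012),BY,0)
chk("tilt",inbas(.07,0,.03),BY,d(15));chk("lift",inbas(.05,0,.15),BY,d(15))
for yaw in (-60,-40,-24,-10,5):
  for pi in (15,0,-30,-60):
    f=np.array([np.cos(d(yaw)),np.sin(d(yaw))]); chk((yaw,pi),np.r_[BOWL-.035*f,.08],d(yaw),d(pi),TIPS)
E
```

```text
grasp [0.5146 0.2463 0.1368] [ 0.3996  0.1717 -0.557   0.448  -0.1924 -2.7107]
[ 0.4493  0.0322 -0.4214  0.7325 -0.2112 -2.6637]
up [0.5146 0.2463 0.2568] [ 0.3996  0.0827 -0.3108  0.7832 -0.1924 -2.7107]
bas0 [0.466  0.0007 0.2668] [-0.2782 -0.1414 -0.4984  0.8087  0.1668  2.7721]
bas0 [0.466  0.0007 0.1488] [-0.2782 -0.0513 -0.7684  0.4486  0.1668  2.7721]
bas1 [0.6148 0.0195 0.1488] [-0.1559  0.1966 -0.4902  0.4629  0.1177  2.8852]
tilt [0.5711 0.014  0.1519] [-0.2334  0.0469 -0.8611 -0.0031  0.2279  2.8616]
lift [0.5513 0.0115 0.2719] [-0.2529 -0.1252 -0.6346  0.3992  0.2399  2.8458]
(-60, 15) [ 0.4986 -0.1186  0.1877] [-0.1012  0.0519 -0.6784  0.3842 -0.5484 -2.3261]
(-60, 0) [ 0.5145 -0.1463  0.2148] [-0.2707  0.0967 -0.403   0.7499 -0.3007 -2.4142]
(-60, -30) [ 0.554  -0.2147  0.2402] [-0.5278  0.4377  0.2403  1.4493  0.0433 -2.6239]
(-60, -60) [ 0.5946 -0.285   0.2227] None
(-40, 15) [ 0.4576 -0.153   0.1877] [-0.3674 -0.1368 -0.9039  0.1328 -0.2103 -2.8844]
(-40, 0) [ 0.4821 -0.1735  0.2148] [-0.4452 -0.0171 -0.5394  0.6244 -0.106  -2.9115]
(-40, -30) [ 0.5426 -0.2243  0.240
[... 286 characters left out ...]
-0.2344  0.2402] [-0.5459  0.4337  0.2334  1.4571 -0.011   3.0151]
(-24, -60) [ 0.6104 -0.2675  0.2227] None
(-10, 15) [ 0.4239 -0.2252  0.1877] [-0.936  -0.1393 -0.8732  0.2911  0.4595  2.5109]
(-10, 0) [ 0.4554 -0.2307  0.2148] [-0.7636 -0.0154 -0.5293  0.687   0.237   2.5971]
(-10, -30) [ 0.5332 -0.2444  0.2402] [-0.5529  0.4333  0.2329  1.4516 -0.0322  2.7645]
(-10, -60) [ 0.6132 -0.2585  0.2227] None
(5, 15) [ 0.4222 -0.2653  0.1877] [-1.0874  0.0066 -0.7022  0.5489  0.6348  2.0706]
(5, 0) [ 0.454  -0.2625  0.2148] [-0.875   0.0664 -0.4305  0.8134  0.3541  2.2262]
(5, -30) [ 0.5327 -0.2556  0.2402] [-0.5597  0.4336  0.2337  1.4406 -0.0526  2.4965]
(5, -60) [ 0.6136 -0.2486  0.2227] None
```

```bash
sed -i 's/ty=np.array(\[0,-1.,0\])/ty=np.array([0,1.,0])/' h.py; python3 - <<'E'
from h import *
d=np.radians
def chk(n,p,y,pi,at=(0,0,0)):
    P,q=tool(p,y,pi,at); print(n,P,inverse_kinematics(P,q))
chk("grasp",SC0,SY0,0); P,q=tool(SC0,SY0); print(inverse_kinematics(P-.11*R.from_quat(q).as_matrix()[:,2],q))
chk("up",SC0+[0,0,.12],SY0,0)
chk("bas0",inbas(-.07,0,.012),BY,0);chk("bas1",inbas(.08,0,.012),BY,0)
chk("lift",inbas(.05,0,.15),BY,d(15))
for yaw in (-140,-120,-100,-80,-70,-60,-24):
  for pi in (15,0,-30,-45,-60):
    f=np.array([np.cos(d(yaw)),np.sin(d(yaw))]); chk((yaw,pi),np.r_[BOWL-.035*f,.08],d(yaw),d(pi),TIPS)
E
```

```text
grasp [0.5146 0.2463 0.1368] [ 0.3996  0.1717 -0.557   0.448  -0.1924  0.4309]
[ 0.4493  0.0322 -0.4214  0.7325 -0.2112  0.4779]
up [0.5146 0.2463 0.2568] [ 0.3996  0.0827 -0.3108  0.7832 -0.1924  0.4309]
bas0 [0.466  0.0007 0.1488] [-0.2782 -0.0513 -0.7684  0.4486  0.1668 -0.3695]
bas1 [0.6148 0.0195 0.1488] [-0.1559  0.1966 -0.4902  0.4629  0.1177 -0.2564]
lift [0.5513 0.0115 0.2719] [-0.2529 -0.1252 -0.6346  0.3992  0.2399 -0.2958]
(-140, 15) [ 0.6934 -0.153   0.1877] None
(-140, 0) [ 0.6689 -0.1735  0.2148] [-0.2314  0.8372  0.8591  1.8647 -0.3455  2.2598]
(-140, -30) [ 0.6084 -0.2243  0.2402] [-0.5151  0.4526  0.2662  1.3538  0.0817  1.9296]
(-140, -45) [ 0.5764 -0.2511  0.2368] [-0.6968  0.3671  0.0741  1.2142  0.3435  1.7577]
(-140, -60) [ 0.5462 -0.2765  0.2227] [-0.8802  0.3616 -0.0672  1.1472  0.6109  1.5616]
(-120, 15) [ 0.6524 -0.1186  0.1877] [-0.0551  0.802   0.5926  1.7236 -0.6108  2.1546]
(-120, 0) [ 0.6365 -0.1463  0.2148] [-0.1765  0.6296  0.4437  1.5423 -0.4087  1.9506]
(-120, -30) [ 0.597  -0.2147  0.2402] [-0.5133  0.4491  0.2604  1.3813  0.0873  1.5811]
(-120, -
[... 1497 characters left out ...]
484  0.8155]
(-60, 0) [ 0.5145 -0.1463  0.2148] [-0.2707  0.0967 -0.403   0.7499 -0.3007  0.7274]
(-60, -30) [ 0.554  -0.2147  0.2402] [-0.5278  0.4377  0.2403  1.4493  0.0433  0.5177]
(-60, -45) [ 0.5749 -0.2509  0.2368] [-0.6083  0.7018  0.6559  1.8433  0.1459  0.4154]
(-60, -60) [ 0.5946 -0.285   0.2227] None
(-24, 15) [ 0.4349 -0.1893  0.1877] [-0.6882 -0.1955 -0.9467  0.1395  0.1719 -0.2084]
(-24, 0) [ 0.4641 -0.2023  0.2148] [-0.6208 -0.0458 -0.5673  0.6208  0.0849 -0.1834]
(-24, -30) [ 0.5363 -0.2344  0.2402] [-0.5459  0.4337  0.2334  1.4571 -0.011  -0.1265]
(-24, -45) [ 0.5744 -0.2514  0.2368] [-0.5257  0.7537  0.7586  1.9229 -0.0365 -0.1004]
(-24, -60) [ 0.6104 -0.2675  0.2227] None
```

```bash
python3 - <<'E'
from h import *
P,q=tool(SC0,SY0); a=R.from_quat(q).as_matrix()[:,2]
s=readout.state(); 
arm.movel(s["tool_pos"]+[0,0,.1],rate=.3)
arm.move_ptp(P-.13*a,q); print(readout.state()["clock"])
arm.movel(P-.09*a,q)
s=readout.state()
for n in ("scene","side"): cv2.imwrite(f"pics/{n}1.png",np.clip(read_camera(n)[:,:,::-1]*1.5,0,255))
im=read_camera("wrist"); cv2.imwrite("pics/w1.png",np.clip(im[:,:,::-1]*1.5,0,255))
pts=np.array([SC0+Rs(SY0,0)@p for p in [(-.0475,0,.154),(-.0644,0,.190),(-.0242,0,.104),(.0475,.0645,.002),(.0475,-.0645,.002),(-.0475,.0645,.002)]]); print(proj("wrist",pts,s))
E
```

```text
3.375
[[279.1209 227.8926]
 [279.4183 249.8713]
 [278.8433 207.2558]
 [333.2517 199.6791]
 [223.7417 199.7558]
 [342.8911 124.9699]][ WARN:0@2.309] global loadsave.cpp:1063 imwrite_ Unsupported depth image for selected encoder is fallbacked to CV_8U.
```

View pics/w1.png

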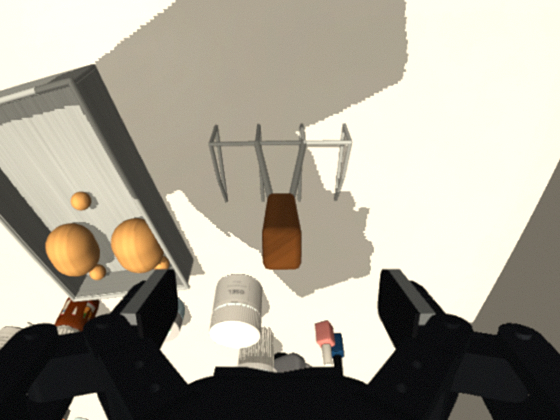

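The wrist view shows the grip centred at about (282,252) and bar tips at (226,199) and (337,198), about 3 px to the side of my prediction. I'll shift the scoop estimate 3 mm in +y and grasp.

```bash
sed -i 's/SC0=np.array(\[.554,.2435/SC0=np.array([.5542,.2467/' h.py; python3 - <<'E'
from h import *
P,q=tool(SC0,SY0); a=R.from_quat(q).as_matrix()[:,2]
arm.movel(P-.09*a,q); print(arm.movel(P,q,rate=.08,threshold=12)); clamp(90)
s=readout.state(); print(s["clock"],s["tool_pos"]-P,s["opening"],s["gripper_force"],s["force"])
arm.movel(P+[0,0,.13],q); 
P1,q1=tool(inbas(-.069,.002,.13),BY); arm.movel(P1,q1,rate=.2)
s=readout.state(); cv2.imwrite("pics/w2.png",np.clip(read_camera("wrist")[:,:,::-1]*1.5,0,255).astype('uint8'))
im=read_camera("side"); cv2.imwrite("pics/si2.png",cv2.resize(np.clip(im[100:300,150:370,::-1]*1.5,0,255).astype('uint8'),None,fx=3,fy=3))
o=inbas(-.069,.002,.13); pts=np.array([o+Rs(BY,0)@p for p in [(.0475,.0645,.002),(.0475,-.0645,.002),(-.0475,.0645,.002),(-.0475,-.0645,.002)]])
print(s["clock"],proj("wrist",pts,s)); print((proj("side",pts)-[150,100])*3)
print("basin corners",proj("wrist",[inbas(a,b,.053) for a,b in ((.134,.084),(.134,-.084),(-.134,.084),(-.134,-.084))],s))
E
```

```text
False
6.0667 [0.0001 0.     0.0001] 0.021213648339372237 87.63569712638855 [-0.869  -0.3861  2.1853]
8.4917 [[347.3935 221.5992]
 [207.8696 221.606 ]
 [363.8921 126.6803]
 [191.4976 126.679 ]]
[[244.9112 290.8694]
 [294.7565 370.0822]
 [129.7714 314.6787]
 [169.4795 398.6225]]
basin corners [[336.1318 267.1135]
 [216.093  267.1091]
 [368.6068  69.9628]
 [182.2728  70.0443]]
```

View pics/w2.png

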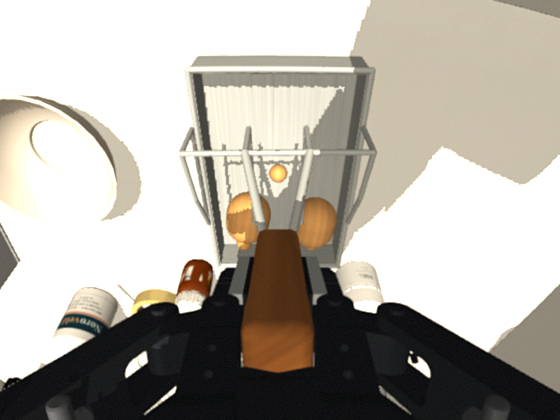

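View pics/si2.png

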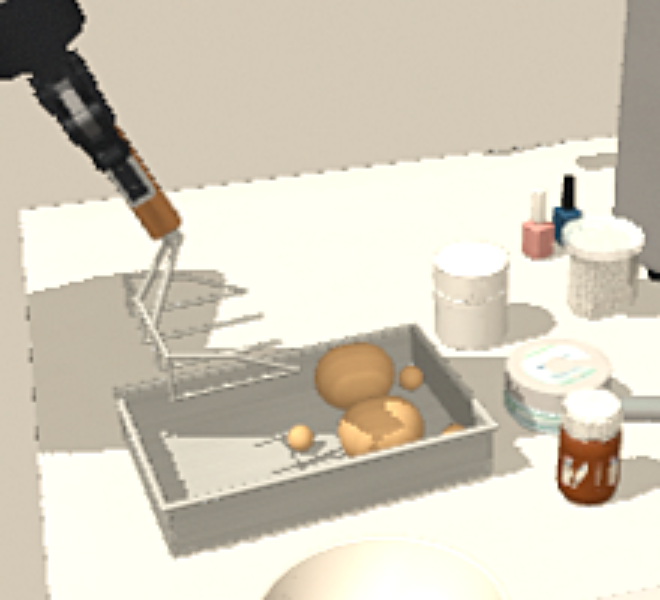

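Both views confirm the scoop sits in the fingers as modelled (side view right tip at (298,369), predicted (295,370)). Rollers lie symmetric about its centre line, so I'll lower it and push.

```bash
python3 - <<'E'
from h import *
t=lambda x,z,p=0:tool(inbas(x,.002,z),BY,np.radians(p))
P,q=t(-.069,.025); arm.movel(P,q)
P,q=t(-.069,.0118); print(arm.movel(P,q,rate=.03,threshold=4)); s=readout.state(); print(s["tool_pos"]-P,s["force"]);f0=s["force"]
for x in (-.03,0,.02,.04,.05,.06,.07):
    P,q=t(x,.0118); r=arm.movel(P,q,rate=.06,threshold=15); s=readout.state(); print(x,r,s["tool_pos"]-P,s["force"]-f0,s["clock"])
    if r: break
cv2.imwrite("pics/w3.png",np.clip(read_camera("wrist")[:,:,::-1]*1.5,0,255).astype('uint8'))
im=read_camera("side")[150:290,160:340,::-1];im2=read_camera("scene")[170:310,165:345,::-1]
cv2.imwrite("pics/b3.png",cv2.resize(np.clip(np.hstack([im,im2])*1.5,0,255).astype('uint8'),None,fx=2.2,fy=2.2,interpolation=2))
E
```

```text
False
[-0.      0.     -0.0001] [-0.861   0.3429 -1.8165]
-0.03 False [-0.0003  0.0001 -0.0002] [0.7397 0.2257 0.7191] 10.8333
0 False [-0.0002  0.0001 -0.0003] [ 1.1361 -1.8913 -0.6082] 11.4833
0.02 False [ 0.0001  0.0001 -0.0002] [ 1.2268 -0.3137 -0.5207] 11.9667
0.04 False [ 0.0001  0.0001 -0.0002] [ 1.5023 -0.1635 -1.6566] 12.45
0.05 False [ 0.0002  0.0001 -0.0001] [ 1.2482  0.3608 -2.1277] 12.7667
0.06 False [ 0.0003  0.     -0.0001] [-0.4275  0.048  -1.8135] 13.0833
0.07 False [ 0.0004  0.     -0.0001] [-0.3991 -0.4038 -1.3555] 13.4
```

View pics/b3.png

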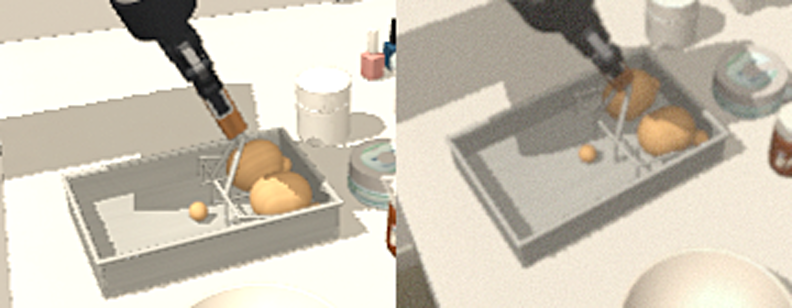

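```bash
python3 - <<'E'
from h import *
P,q=tool(inbas(.077,.002,.0118),BY); print(arm.movel(P,q,rate=.05,threshold=15)); s=readout.state(); print(s["tool_pos"]-P,s["force"])
xb=.077-.05
B=(-.05,0,0)
for p,dz,dx in ((7,.003,-.003),(14,.008,-.008)):
    P,q=tool(inbas(xb+dx,.002,.0118+dz),BY,np.radians(p),B); print(arm.movel(P,q,rate=.04))
P,q=tool(inbas(xb-.015,.002,.045),BY,np.radians(14),B); arm.movel(P,q,rate=.06)
s=readout.state(); print(s["force"],s["clock"])
cv2.imwrite("pics/w4.png",np.clip(read_camera("wrist")[:,:,::-1]*1.5,0,255).astype('uint8'))
im=read_camera("side")[130:290,160:340,::-1];im2=read_camera("scene")[150:310,165:345,::-1]
cv2.imwrite("pics/b4.png",cv2.resize(np.clip(np.hstack([im,im2])*1.5,0,255).astype('uint8'),None,fx=2.2,fy=2.2,interpolation=2))
E
```

```text
False
[0.0005 0.     0.0002] [-0.6112 -0.4824 -3.3701]
False
False
[ 0.0839 -0.0807 -3.6566] 15.775
```

View pics/b4.png

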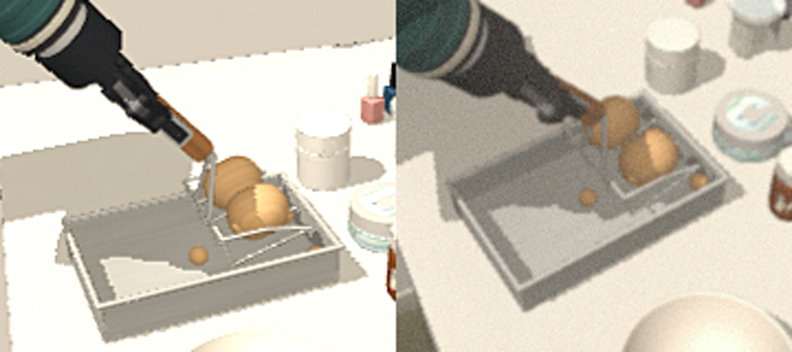

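Both rollers sit in the tilted pan (blobs at (232,180) and (258,208) in the side half). Bead c is at (198,256) and bead b at (315,248). I'll lift clear and count the beads in the basin numerically.

```bash
cat >> h.py <<'E'
def blobs(n,st=None,z=.021):
    im=read_camera(n); h=cv2.cvtColor(im,cv2.COLOR_RGB2HSV); m=cv2.inRange(h,(5,90,50),(22,255,255))
    k,l,s,c=cv2.connectedComponentsWithStats(m)
    for i in range(1,k):
        if s[i,4]>15:
            p=onz(n,c[i],z,st)[:2]; w=p-BAS; cs,sn=np.cos(BY),np.sin(BY)
            print(n,s[i],c[i],"basin xy",cs*w[0]+sn*w[1],-sn*w[0]+cs*w[1],"bowl",p-BOWL)
E
python3 - <<'E'
from h import *
P,q=tool(inbas(.012,.002,.14),BY,np.radians(14),(-.05,0,0)); arm.movel(P,q,rate=.1); arm.dwell(.3)
s=readout.state(); print(s["force"],s["clock"])
for n in ("scene","side","wrist"): blobs(n,s)
E
```

```text
[-0.5258  0.407  -2.9753] 17.325
scene [538  93  22  22 282] [548.5887 103.4326] basin xy 1.301373070699511 -0.06311757153922062 bowl [1.2981 0.3668]
scene [297 142   9  11  40] [301.225 146.25 ] basin xy 0.3376889935795848 0.2420688424185321 bowl [0.3038 0.5488]
scene [ 236  151   59   56 1030] [271.166  184.0767] basin xy 0.15542640384530934 0.1461523687108669 bowl [0.135  0.4308]
scene [279 208   7   5  25] [281.52 209.84] basin xy 0.12122742347732908 0.0446891487577669 bowl [0.1138 0.3258]
scene [299 228   8   8  43] [301.8837 231.6744] basin xy 0.12050304403931239 -0.0485877411212294 bowl [0.1247 0.2332]
scene [379 229  38  34 534] [397.3801 245.676 ] basin xy 0.29419309047807984 -0.2204177511716921 bowl [0.3186 0.0845]
scene [335 230  20  20 204] [343.8627 240.0049] basin xy 0.19311932625135247 -0.1305493709607929 bowl [0.2071 0.161 ]
scene [248 236   8   8  47] [251.617  239.3191] basin xy -0.0014590057128296666 0.002257890061172646 bowl [-0.0026  0.2684]
side [228 134  27  32 172] [245.0756 155.2093] basin xy 0.15267943882231955 0.5178265330835545 bowl [0.0857 0.7992]
side [2
[... 1911 characters left out ...]
 60   45 1451] [143.2047 211.8312] basin xy 0.2888054650241035 -0.21645757768947763 bowl [0.3128 0.0877]
wrist [ 44 214  49  18 102] [ 69.451  218.5784] basin xy 0.30804616944552266 -0.35258367306873495 bowl [ 0.3489 -0.0449]
wrist [408 216  18  24 303] [416.4719 226.8449] basin xy 0.33326443600764777 0.24221903991457586 bowl [0.2994 0.5484]
wrist [ 40 220  13   7  44] [ 46.0455 222.9545] basin xy 0.3214876982316902 -0.4034980261345758 bowl [ 0.3686 -0.0937]
wrist [ 74 291  15  10 111] [ 81.1351 295.4414] basin xy 0.6508184152276391 -0.4992349743539063 bowl [ 0.7074 -0.1474]
wrist [ 21 357   8  14  34] [ 24.2353 362.8529] basin xy 1.5681353829242777 -1.2626449431301812 bowl [ 1.7131 -0.7898]
```

All three beads are back in the basin, so on to the bowl.

```bash
python3 - <<'E'
from h import *
d=np.radians; yf=d(-100); f=np.array([np.cos(yf),np.sin(yf)])
tp=np.r_[BOWL-.032*f,.135]
W=[]
o0=inbas(.03,.002,.175); o1=np.r_[BOWL-.032*f-.0475*f,.14]
for k in np.linspace(0,1,8):
    o=o0*(1-k)+o1*k; W.append(tool(o,BY*(1-k)+yf*k,d(16))+(.14,))
W.append(tool([*tp[:2],.092],yf,d(16),TIPS)+(.08,))
D=[]
for pi,z in ((5,.085),(-5,.08),(-20,.08),(-35,.08),(-50,.08),(-62,.08)): D.append(tool([*tp[:2],z],yf,d(pi),TIPS)+(.16,))
print([inverse_kinematics(P,q) is not None for P,q,_ in W+D])
for P,q,r in W: arm.movel(P,q,rate=r)
s=readout.state(); print(s["clock"],s["force"])
blobs("scene")
im=read_camera("scene")[150:390,170:410,::-1];im2=read_camera("side")[120:360,160:400,::-1]
cv2.imwrite("pics/b5.png",cv2.resize(np.clip(np.hstack([im,im2])*1.5,0,255).astype('uint8'),None,fx=1.65,fy=1.65,interpolation=2))
E
```

```text
[True, True, True, True, True, True, True, True, True, True, True, True, True, True, True]
21.775 [-1.0839 -0.103  -3.1765]
scene [538  92  22  23 287] [548.547  103.3693] basin xy 1.301684054582369 -0.06277715920320444 bowl [1.2984 0.3672]
scene [298 142   9  11  50] [301.54 146.32] basin xy 0.33832288945802563 0.24121053396004732 bowl [0.3045 0.548 ]
scene [277 191  18  48 502] [286.1434 214.8566] basin xy 0.12092983230423218 0.022489734331961362 bowl [0.1163 0.3038]
scene [299 229   8   7  43] [302.     231.7442] basin xy 0.12061170660130445 -0.04894501031779358 bowl [0.1249 0.2329]
scene [335 229  20  21 215] [343.6791 240.0047] basin xy 0.19272759393542718 -0.13028617075392976 bowl [0.2066 0.1612]
scene [379 229  38  34 533] [397.6642 245.5722] basin xy 0.29504611661223584 -0.22058910982826174 bowl [0.3195 0.0844]
scene [248 236   8   8  46] [251.7174 239.2174] basin xy -0.0010706089347844773 0.0023983362983720185 bowl [-0.0023  0.2685]
scene [265 255  28  30 636] [278.6667 269.6903] basin xy 0.0028553701677779576 -0.1124119491634907 bowl [0.016  0.1551]
scene [297 254  27  29 601] [309.8885 267.9534] basin xy 0.06785159615654 -0.1500617342608195 bowl [0.0852 0.1259]
```

View pics/b5.png

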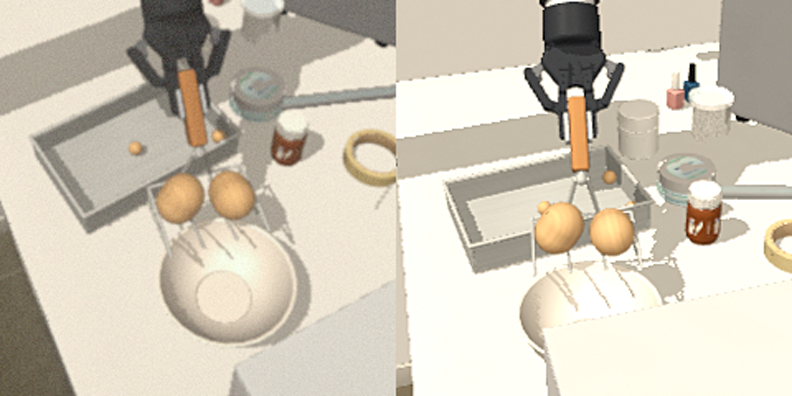

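Both rollers sit at the back of the pan (at (180,198) and (231,195)) and the bar tips are over the near half of the bowl. Tipping now.

```bash
python3 - <<'E'
from h import *
d=np.radians; yf=d(-100); f=np.array([np.cos(yf),np.sin(yf)])
tp=BOWL-.032*f
for pi,z in ((4,.085),(-8,.08),(-22,.08),(-36,.08),(-50,.08),(-63,.08)):
    P,q=tool([*tp,z],yf,d(pi),TIPS); arm.movel(P,q,rate=.15)
arm.dwell(.6); s=readout.state(); print(s["clock"],s["force"])
for n in ("scene","side"): blobs(n,z=.05)
E
```

```text
24.8583 [ 0.1511  0.993  -1.2871]
scene [538  93  22  22 272] [548.5441 103.4375] basin xy 1.240064423792446 -0.0810013360994234 bowl [1.2395 0.3414]
scene [283 303  24  32 553] [293.8083 318.9024] basin xy -0.05287427870959715 -0.24704153200123202 bowl [-0.0224  0.0146]
scene [310 318  26  19 324] [322.2932 327.6451] basin xy -0.016064780786769383 -0.29549811149747013 bowl [ 0.0202 -0.0289]
side [336 243  21  26 347] [345.683  255.7205] basin xy 0.17637732716459895 -0.1587523238197926 bowl [0.194  0.1309]
side [387 253  34  15 251] [403.2629 259.3865] basin xy 0.28895166018149726 -0.22201744269617774 bowl [0.3136 0.0822]
side [271 257  14  13 143] [277.2937 262.9231] basin xy 0.022691935450144675 -0.12192660571324557 bowl [0.0369 0.1482]
side [383 265  33  21 228] [397.7105 278.5   ] basin xy 0.2397388629961078 -0.27369416078940184 bowl [0.2713 0.0248]
side [254 294  54  23 712] [275.4663 304.8834] basin xy -0.03021215952469946 -0.24726061136049385 bowl [0.0001 0.0172]
```

Both rollers are in the bowl (about 27 and 35 mm from its axis). Returning the scoop.

```bash
python3 - <<'E'
from h import *
d=np.radians; yf=d(-100); f=np.array([np.cos(yf),np.sin(yf)])
tp=BOWL-.032*f; W=[]
W.append(tool([*tp,.15],yf,d(-63),TIPS)+(.1,))
for pi in (-40,-20,0): W.append(tool([*tp,.15],yf,d(pi),TIPS)+(.15,))
o0=np.r_[tp-.0475*f,.15]; o1=SC0+[0,0,.13]
for k in np.linspace(0,1,8)[1:]: W.append(tool(o0*(1-k)+o1*k,yf*(1-k)+SY0*k)+(.15,))
W.append(tool(SC0+[0,0,.015],SY0)+(.12,))
ok=[inverse_kinematics(P,q) is not None for P,q,_ in W]; print(ok)
for P,q,r in W: arm.movel(P,q,rate=r)
P,q=tool(SC0-[0,0,.0015],SY0); print(arm.movel(P,q,rate=.02,threshold=2.5)); s=readout.state(); print(s["clock"],s["tool_pos"]-P,s["force"])
for n in ("scene",): blobs(n,z=.03)
blobs("wrist",s)
E
```

```text
[True, True, True, True, True, True, True, True, True, True, True, True]
True
32.9167 [-0.0002 -0.0002  0.0016] [-2.2214 -1.5521  5.6803]
scene [538  92  22  23 284] [548.5669 103.4049] basin xy 1.282524801146866 -0.06853584098878257 bowl [1.2801 0.359 ]
scene [298 142   9  11  48] [301.125  146.3333] basin xy 0.3295305388843155 0.23272994896378324 bowl [0.2969 0.5385]
scene [194 158  10  12  68] [199.1912 164.0294] basin xy 0.017938259619365796 0.3325519027242234 bowl [-0.0248  0.5985]
scene [279 208   7   7  40] [281.925 210.8  ] basin xy 0.11501557908089656 0.0343246540820533 bowl [0.1089 0.3148]
scene [299 229   7   7  40] [301.75  231.825] basin xy 0.11484309797724225 -0.05454426138316311 bowl [0.1199 0.2266]
scene [379 229  38  34 534] [397.6629 245.2959] basin xy 0.2885749192270502 -0.22368998744367213 bowl [0.3134 0.0805]
scene [335 230  20  20 203] [343.9064 240.0837] basin xy 0.1871175619460605 -0.1355834521254758 bowl [0.2017 0.1552]
scene [248 236   8   8  45] [251.5556 239.4444] basin xy -0.005434690087614734 -0.004342226554092471 bowl [-0.0057  0.2613]
scene [ 283  302   52   35 1367] [308.7147 319.3519] basin xy -0.020118961702469795 -0.2578692033305788 bowl [0.0115 0.0079]
wrist [ 11 214  27  23 501] [ 23.8683 224.7026] basin xy -0.0015632528612818364 0.0016610136727930385 bowl [-0.0027  0.2678]
wrist [ 241  229   73  144 8247] [276.9383 307.2168] basin xy 0.1614322164515181 0.20126211354457926 bowl [0.134  0.4862]
wrist [115 291  21  20 316] [125.038 301.019] basin xy 0.12050805313733019 0.0400351065198503 bowl [0.1136 0.3211]
wrist [ 44 299  22  19 320] [ 55.05   307.9219] basin xy 0.11985853383628807 -0.05115523859687768 bowl [0.1244 0.2306]
wrist [ 11 341  48  30 805] [ 33.2683 354.9155] basin xy 0.2202661179698426 -0.16291936629947396 bowl [0.238  0.1323]
```

```bash
python3 - <<'E'
from h import *
open_jaws(); arm.dwell(.3); s=readout.state(); a=R.from_quat(s["orientation"]).as_matrix()[:,2]
arm.movel(s["tool_pos"]-.09*a,rate=.08); arm.dwell(.5); s=readout.state(); print(s["clock"],s["force"])
# level check: orange grip ends vs prediction
M=Rs(SY0,0); print(proj("scene",[SC0+M@[-.0644,0,.190],SC0+M@[-.0242,0,.104],SC0+M@[-.0443,0,.147]]))
blobs("scene",z=.03); blobs("side",z=.03); blobs("wrist",s)
print(proj("wrist",[SC0+M@[-.0443,0,.147]],s))
cv2.imwrite("pics/end.png",read_camera("wrist")[:,:,::-1])
E
```

```text
35.7333 [-1.0734 -0.4089 -0.2086]
[[180.8265 143.7791]
 [200.5837 166.0372]
 [191.0608 155.3101]]
scene [538  92  22  23 285] [548.5825 103.3158] basin xy 1.283209582937567 -0.06821977240176423 bowl [1.2807 0.3594]
scene [179 142  26  27 266] [191.0489 154.9248] basin xy 0.016705669922204937 0.3859687405569254 bowl [-0.0327  0.6513]
scene [298 143   9   8  33] [300.697  146.1212] basin xy 0.32904890779275714 0.23437359899671883 bowl [0.2962 0.5401]
scene [279 208   7   7  42] [282.0714 210.8095] basin xy 0.1153242060196223 0.03407709886150415 bowl [0.1092 0.3146]
scene [299 229   7   7  39] [301.7692 231.8718] basin xy 0.11478949845373525 -0.054697061722259584 bowl [0.1198 0.2264]
scene [379 229  38  34 542] [397.3764 245.4871] basin xy 0.2875188559875785 -0.22371220684773885 bowl [0.3124 0.0804]
scene [335 230  20  20 204] [343.8725 240.0049] basin xy 0.18721625861905167 -0.13534237820633055 bowl [0.2018 0.1555]
scene [248 236   8   8  44] [251.6136 239.3182] basin xy -0.005097501979360694 -0.004077371493942416 bowl [-0.0054  0.2616]
scene [ 283  302   53   35 1371] [308.7425 319.38
[... 939 characters left out ...]
202.2086] basin xy -0.0016966603218690089 0.0016741057623377237 bowl [-0.0028  0.2677]
wrist [ 257  229   39   43 1591] [276.1653 250.0748] basin xy 0.11780385595933733 0.2086819754147036 bowl [0.0898 0.4881]
wrist [146 260  17  16 170] [152.7    266.5706] basin xy 0.11775615175328877 0.04060398490885596 bowl [0.1108 0.3213]
wrist [ 85 268  18  15 206] [ 93.6845 275.1311] basin xy 0.11963055769292515 -0.050925927332288 bowl [0.1242 0.2308]
wrist [ 53 302  39  29 553] [ 70.9964 315.689 ] basin xy 0.20629159696512855 -0.14722106456667564 bowl [0.2222 0.1461]
wrist [314 323  19  25 303] [322.4323 335.7855] basin xy 0.3354382638186778 0.2436625530835359 bowl [0.3014 0.5501]
[[278.9055 225.548 ]]
```

The scoop stands where predicted (scene grip at (191.0,154.9), predicted (191.1,155.3)), the rollers lie in the bowl, and all three beads are in the basin.

```bash
python3 -c "
from rig import *
print(ticket.close_job())"
```

```text
the job is handed in; nothing more can be done
None
```

I handed the job in at about 36 s with both rollers in the bowl, all three beads in the basin, and the scoop released level on the open desk, all confirmed by camera just before hand-in; no verdict came back.

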